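Tip clay rollers through a storage-box slot

TASK

Carry the wooden tray by its handle, turn it so that its three clay rollers lie along the slot of the storage box, and rest its open lip gently on the lid, beside the slot on the side without the back board, with all the rollers still on the tray. Then tip the tray there so that all three rollers drop through the slot into the box, and set the empty tray back upright on the table. Do not disturb the bowl, the bottle or the jar.

Things in the scene. Friction and masses are not known exactly. Their poses are not given: they have to be found in the camera images.
- tray: Loose wooden tray, 0.3 kg, 115 (x) by 152 (y) by 95 mm high with handle. Origin under its middle at table level, z up. Rollers lie along y. The -x side is an open lip; the floor rises 9 degrees to it, so on a level tray they stay back at the 45 mm high +x wall; tipping the lip down 35 to 40 degrees rolls them out. Side walls at y = +-74. Stands on the +x wall and a foot rail, front face x = -22.
- tray_grip (a point): Centre of the tray's handle, where to grasp: a level wooden bar along the tray's y, 14 mm wide (x), 20 mm tall, 144 mm long between end posts; at (6, 0, 85) mm in the tray's frame, 20 mm or more free between it and the rollers. Axes as the tray's.
- tray_lip (a point): Middle of the front lower edge of a turned-down strip (4 mm thick, along the whole lip) under the tray's open lip, at (-62, 0, 15) mm in the tray's frame; this strip is what touches the lid first, level or tipped. The floor above it ends at 25 mm height. Axes as the tray's.
- slot_box: Hollow plywood box fixed to the table, x -50 to +44 mm, 190 mm along y, lid top 90 mm high, floor 6 mm thick. Origin at table level under the slot's middle. A back board stands 35 mm above the lid along the slot's -x side (face at x = -16). The tray's lip rests on the flat lid on the +x side, x = +16 to +44, with the tray beyond it, the tray's -x the same way as the box's -x.
- slot (a point): Centre of the slot in the box's lid, at lid-top height (90 mm above the box's origin). Slot 156 mm long (y), 32 mm wide (x). Axes as the box's. With its lip resting about 22 mm to the +x side of this point, a level tray's foot rail hangs just clear outside the box.
- roller1_mid (a point): Middle of a loose wooden clay roller (a 130 mm long, 22 mm thick round rod with rounded ends, about 40 g), on its axis; its y runs along the rod. It starts lying on the tray, nearest the +x wall.
- roller2_mid (a point): Middle of a loose wooden clay roller (a 130 mm long, 22 mm thick round rod with rounded ends, about 40 g), on its axis; its y runs along the rod. It starts lying on the tray, second from the +x wall.
- roller3_mid (a point): Middle of a loose wooden clay roller (a 130 mm long, 22 mm thick round rod with rounded ends, about 40 g), on its axis; its y runs along the rod. It starts lying on the tray, nearest the lip.
- bowl: Bystander: green bowl, 130 mm across, 60 mm high. Origin under its centre.
- bottle: Bystander: water bottle, 64 mm across, 210 mm high. Origin under its centre.
- glaze_jar: Bystander: glaze jar, 60 mm across, 80 mm high. Origin under its centre.
Things that resemble listed ones, but are neither listed nor needed, are in the scene too. What is shaped like the part that bears roller1_mid but green or pink is not meant.

How it is judged:
On the way, in this order (a step that is already met when the one before it is completed fails the run):
1. the tray's lip rests on the box beside the slot, lined up with it, the three rollers still aboard (contact force between tray and slot_box above 0.4 N and angle between tray's own z axis and vertical below 0.3 rad and horizontal distance between tray_lip and slot below 0.045 m and angle between the y axis of tray and the y axis of slot_box, either way round below 0.12 rad and distance between each of roller1_mid, roller2_mid, roller3_mid and tray below 0.065 m), for 0.2 s.
2. the tray is tipped over the slot, still lined up with it (angle between tray's own z axis and vertical above 0.35 rad and height (world z) of tray_lip below 0.12 m and horizontal distance between tray_lip and slot below 0.045 m and angle between the y axis of tray and the y axis of slot_box, either way round below 0.12 rad), for 0.1 s.
3. all three rollers are inside the box (x of roller1_mid in the frame of slot_box between -0.047 and 0.041 m and y of roller1_mid in the frame of slot_box between -0.09 and 0.09 m and z of roller1_mid in the frame of slot_box between 0 and 0.065 m and angle between each of roller1_mid, roller2_mid, roller3_mid's own y axis and vertical above 1.2 rad and x of roller2_mid in the frame of slot_box between -0.047 and 0.041 m and y of roller2_mid in the frame of slot_box between -0.09 and 0.09 m and z of roller2_mid in the frame of slot_box between 0 and 0.065 m and x of roller3_mid in the frame of slot_box between -0.047 and 0.041 m and y of roller3_mid in the frame of slot_box between -0.09 and 0.09 m and z of roller3_mid in the frame of slot_box between 0 and 0.065 m), for 0.2 s.
At the end, for the whole second after the job is handed in: All three rollers lie inside the box, below the lid, within 20 degrees of level; the tray stands upright on the table (tilt under 0.08 rad, underside within 8 mm of the table), at rest and released (all of step 3 and angle between tray's own z axis and vertical below 0.08 rad and height (world z) of tray below 0.008 m and linear speed of tray below 0.02 m/s); the robot touches nothing.
It fails at once if the tray is pressed or knocked against the box with more than 60 N (a sharp knock; a light touch stays well below) (contact force between tray and slot_box above 60 N).
It fails at once if the bowl is moved more than 20 mm (distance of bowl from where it was at the start of the episode above 0.02 m).
It fails at once if the bottle is moved more than 20 mm (distance of bottle from where it was at the start of the episode above 0.02 m).
It fails at once if the glaze jar is moved more than 20 mm (distance of glaze_jar from where it was at the start of the episode above 0.02 m).
It also fails if it takes over 66 s, if anything falls off the work surface, if the arm or the gripper's body presses on something with over 40 N, if the wrist force passes 120 N, or if a joint passes its speed limit or range.

ROBOT

A 6-joint arm with a two-finger parallel gripper is mounted at the origin on the work surface. World frame = base frame: x ahead of the robot, y to its left, z up, the work surface at z = 0. Lengths are in m, angles in rad, forces in N, time in s.
With the tool pointing down it reaches from about 0.425 to 0.95 m from the base axis. Payload 3.5 kg.
Tool frame: the origin (TCP) lies at the very end of the fingers, on their centre line; the grasp point (between the pads) lies 19 mm behind it; z points along the fingers, y is the line along which they close (so a half turn about z gives the same grasp; the last joint's range is limited). The gripper opens to 85 mm and grips with 20 to 120 N. Pads are 22 mm wide; open, the fingers measure 114 mm over their backs; the gripper's body (76 mm by 85 mm) begins 54 mm behind the grasp point. The pads swing forward as they close: fully open they stand 13 mm farther back than shut.
Start: joints at [-1.304, 0.286, 1.577, -0, 1.279, -0.15], TCP at [0.273, -0.617, 0.231] pointing down, gripper open.
Joint ranges: [-2.77, 2.77], [-0.9, 2.22], [0.21, 2.48], [-1.53, 4.67], [0.24, 2.81], [-2.84, 2.84]. Speed limits (rad/s): [2.79, 2.79, 3.14, 3.14, 3.14, 3.14].

INTERFACE

Orientations are given as a unit quaternion [x, y, z, w].
In Python, from plant import ctrl gives the robot as it stands.
- The arm moves only by the tool carry_out, never from a script. Its argument "deltas" is one flat list of numbers, 6 for each row, row after row: the shift along the tool's x, y, z in m, then the turn, a rotation vector about the tool's x, y, z in rad. A call has 1 to 5 rows; each row is the pose to reach, as a shift and turn from the pose commanded when the call began, along the tool's axes at that moment; what a row does not reach only later rows make up. A row lasts 1/8 s, in which the tool goes at most 62.5 mm and 10.7 degrees, less where a joint would pass 70% of its speed; a pose out of reach is approached as far as the arm can. A call with a gripper value outside its range is refused whole. "grip" is the opening in per cent of the stroke, from 0 (shut) to 100 (fully open), set as the call begins (left out, the last holds). The fingers move at their own pace and stop on an object; "grip_force" is the grip in N (left out, the last holds). Time passes only in rows, so rows that repeat a pose let the fingers close. It gives the time, the measured TCP pose, the force, the opening and the grip force at its end, in the units of the state.
- ctrl.get_state(): the state, without advancing time (a new reading comes with each control period).
- ctrl.read_camera(name): name is "scene" or "top" or "wrist"; returns (picture, depth): 420x560x3 uint8, red, green, blue; 420x560 float32, m along the optical axis (not along the pixel's ray), 0 where there is no reading.
- ctrl.camera_model(name): a dict with "intrinsics" (3x3 intrinsics, pixels), "extrinsics" (4x4, takes a point from world to camera coordinates); the wrist camera has in their place "hand_eye" (4x4, takes a point from camera to tool coordinates, whose origin is the TCP and whose axes are the flange's). Camera axes: x right, y down, z forward; pixel columns grow to the right and rows downward; lengths in m; the calibration is good to about 2 mm. A picture is of the moment at which its call begins: read the wrist's pose just before it. camera_model takes no time and is no camera call.
- ctrl.sign_off(): hands the job in; it is judged then, once.
Trained networks look in the newest picture that a camera, given by its name, has taken for a name from the list of things; names that differ only in an ending like _2 or _b are one class to them, and where a whole thing is asked for, a point or a joint stands for the part that bears it (a point fixed in the world has none). Each returns a list of dicts, best first, with "score" (0 to 1); they miss things now and then, are a little off and sometimes report something else, mostly with a low value. They report only what shows in the picture. A call takes as long as a camera call. They do not tell look-alikes from the thing itself.
- ctrl.find_in(camera, query): "uv" ([column, row] in pixels, amid what is visible of it).
The state is a dict: "time": time; "qpos": joint angles; "dq": joint speeds; "joint_efforts": joint torques, N m; "eef_pos": TCP position; "tcp_rot": TCP orientation; "contact_force": force on the tool from outside, world axes, zero at the start; "wrist_torque": the same for the moment, N m; "opening": opening from 0.0 (shut) to 1.0 (fully open); "finger_force": force on a finger pad.
Only numpy, scipy, OpenCV 4.12 (cv2) and the standard library are available. Lean on these libraries where they do the work, as an engineer would, in place of code of your own. Each camera call takes 0.05 s, during which the arm holds its last target. There are 200 camera calls.

## Working session

There is one attempt and no reset: what is moved stays moved. The work goes in short steps, Python scripts to look and compute and a tool call to move; the robot and the scene stay as the last step left them, time stands still between calls to the robot, and variables do not carry over. Pictures are saved under pics/ and viewed, at most 10 in all, crops included, and the job is handed in when it is done.

Besides the shell and the picture viewer there is one more tool, called after "Call:" as name(argument=value, ...), one argument or row to a line, values as JSON. carry_out: Moves the arm, as the interface text tells. Its arguments: {"type":"object","properties":{"deltas":{"type":"array"},"grip":{"type":"number"},"grip_force":{"type":"number"}},"required":["deltas"]}

```bash
mkdir -p pics; ls; cat > h.py <<'E'
import numpy as np, cv2
from plant import ctrl
def shot(n,save=None):
    s=ctrl.get_state(); p,d=ctrl.read_camera(n)
    if save: cv2.imwrite('pics/'+save,cv2.cvtColor(p,cv2.COLOR_RGB2BGR))
    return p,d
def cloud(n,d):
    m=ctrl.camera_model(n);K=np.array(m['intrinsics']);E=np.linalg.inv(np.array(m['extrinsics']))
    v,u=np.mgrid[:d.shape[0],:d.shape[1]]
    P=np.stack([(u-K[0,2])/K[0,0]*d,(v-K[1,2])/K[1,1]*d,d],-1)
    W=P@E[:3,:3].T+E[:3,3]; W[d==0]=np.nan; return W
E
python3 - <<'E'
from h import *
for n in('top','scene'):
    p,d=shot(n,n+'.png'); W=cloud(n,d); np.savez(n+'.npz',p=p,W=W)
    for q in['tray','slot_box','roller1_mid','bowl','bottle','glaze_jar','tray_grip','tray_lip','slot']:
        for r in ctrl.find_in(n,q)[:3]:
            u,v=map(int,r['uv']); print(n,q,round(r['score'],2),u,v,np.round(W[v,u],3))
print(ctrl.get_state())
E
```

```text
pics
top slot_box 0.68 225 240 [0.52  0.201 0.001]
top roller1_mid 0.87 432 271 [ 0.439 -0.393  0.015]
top roller1_mid 0.83 299 243 [ 0.512 -0.014  0.023]
top roller1_mid 0.6 354 242 [ 0.516 -0.17   0.032]
top bowl 0.59 304 144 [ 0.813 -0.026  0.007]
top bottle 0.77 432 192 [ 0.64  -0.362  0.145]
top glaze_jar 0.91 161 194 [0.638 0.374 0.079]
top glaze_jar 0.33 223 240 [0.52  0.206 0.005]
top tray_grip 0.68 374 253 [ 0.487 -0.228  0.018]
top tray_lip 0.68 374 254 [ 0.484 -0.228  0.02 ]
top slot 0.71 223 241 [ 0.517  0.207 -0.   ]
scene tray 0.56 186 250 [ 0.475 -0.214  0.018]
scene slot_box 0.57 291 150 [0.538 0.181 0.089]
scene roller1_mid 0.71 207 248 [ 0.524 -0.18   0.033]
scene roller1_mid 0.67 241 205 [ 0.508 -0.018  0.021]
scene roller1_mid 0.62 126 294 [ 0.436 -0.398  0.02 ]
scene bowl 0.59 324 259 [ 0.787 -0.008  0.001]
scene bottle 0.86 193 334 [ 0.682 -0.385  0.137]
scene glaze_jar 0.82 362 131 [0.659 0.373 0.07 ]
scene glaze_jar 0.33 289 149 [0.531 0.181 0.088]
scene tray_grip 0.76 185 249 [ 0.47  -0.213  0.016]
scene tray_grip 0.46 290 150 [0.537 0.178 0.09 ]
scene tray_grip 0.28 360 132 [0.653 0.374 0.059]
scene tray_lip 0.88 187 248 [ 0.473 -0.208  0.017]
scene slot 0.86 288 148 [0.489 0.233 0.003]
{'time': 1.0, 'qpos': array([-1.30400280e+00,  2.86300127e-01,  1.57668535e+00, -3.37314900e-05,
        1.27860718e+00, -1.50024205e-01]), 'dq': array([ 0.00085163, -0.00012271, -0.00064848, -0.00128644, -0.00127956,
       -0.00064813]), 'joint_efforts': array([ 5.10943901e-04, -4.05974615e+01, -2.92947525e+01, -1.85611816e-04,
        5.52360871e-04, -2.51106101e-06]), 'eef_pos': array([ 0.2732774 , -0.61719531,  0.23133272]), 'tcp_rot': array([ 9.78360359e-01,  2.06908211e-01, -1.61237145e-05,  9.36721146e-07]), 'contact_force': array([ 0.07845198, -0.42857583, -0.36719432]), 'wrist_torque': array([ 0.02460551,  0.04731044, -0.00585755]), 'finger_force': 0.0, 'opening': 0.9975142663387465}
```

```bash
python3 - <<'E'
import cv2
t=cv2.imread('pics/top.png');c=t[130:310,130:470]
cv2.imwrite('pics/topc.png',cv2.resize(c,None,fx=2.3,fy=2.3,interpolation=cv2.INTER_CUBIC))
E
```

```text
(no output)
```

View pics/topc.png

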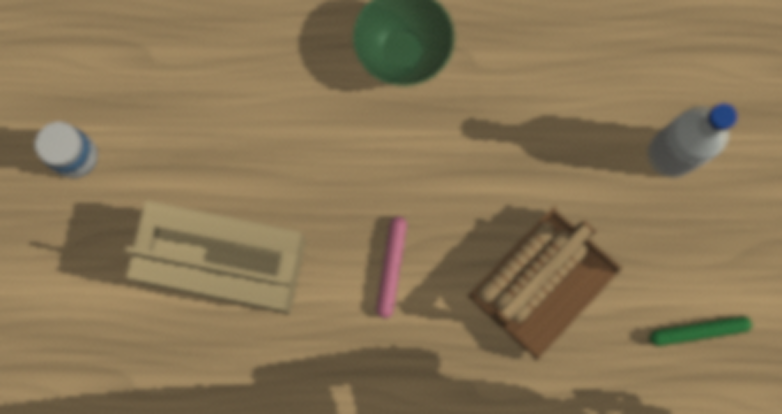

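View pics/scene.png

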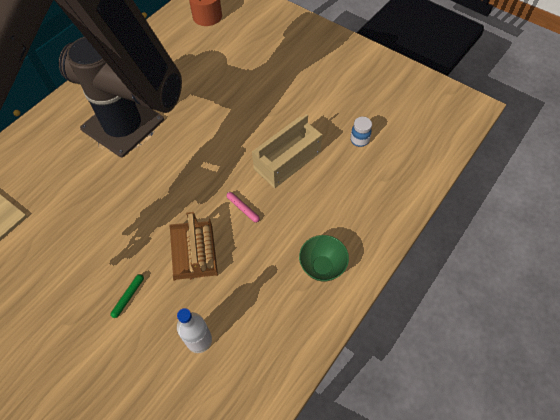

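The top crop shows the tray around crop (545,283), with the rollers and handle on its upper-left and the bare floor and lip at lower right. The box is at (215,255), with its back board on the lower (world -x) side. The pink rod (392,265) and green rod (700,330) are decoys; the three wooden rods on the tray are the ones meant. Next I fit the poses from the depth clouds.

```bash
python3 - <<'E'
from h import *
def rect(P,l):
    r=cv2.minAreaRect(P[:,:2].astype(np.float32)); b=cv2.boxPoints(r)
    print(l,len(P),np.round(r[0],4),np.round(r[1],4),'corners',np.round(b,3).tolist(),'z',np.round(P[:,2].mean(),4))
for n in('top','scene'):
    W=np.load(n+'.npz')['W'].reshape(-1,3); W=W[~np.isnan(W[:,0])]
    box=W[(abs(W[:,0]-.52)<.15)&(abs(W[:,1]-.2)<.15)]
    tr=W[(abs(W[:,0]-.49)<.13)&(abs(W[:,1]+.21)<.13)]
    rect(box[abs(box[:,2]-.09)<.006],n+' lid'); rect(box[(box[:,2]>.113)&(box[:,2]<.135)],n+' board')
    rect(tr[tr[:,2]>.08],n+' handle'); rect(tr[(tr[:,2]>.012)],n+' trayall'); 
    rect(tr[(tr[:,2]>.07)],n+' h2')
    h=tr[tr[:,2]>.085]; print(h[:,2].max())
E
```

```text
top lid 1564 [0.5097 0.1937] [0.1907 0.0941] corners [[0.44600000977516174, 0.10899999737739563], [0.5379999876022339, 0.09099999815225601], [0.5740000009536743, 0.27900001406669617], [0.48100000619888306, 0.29600000381469727]] z 0.0888
top board 184 [0.4938 0.1965] [0.1898 0.0064] corners [[0.4729999899864197, 0.10400000214576721], [0.4790000021457672, 0.10300000011920929], [0.5149999856948853, 0.289000004529953], [0.5080000162124634, 0.28999999165534973]] z 0.1233
top handle 320 [ 0.495  -0.1973] [0.0188 0.1529] corners [[0.43299999833106995, -0.15199999511241913], [0.5440000295639038, -0.25699999928474426], [0.5569999814033508, -0.24300000071525574], [0.44600000977516174, -0.1379999965429306]] z 0.0935
top trayall 2209 [ 0.4566 -0.2384] [0.2036 0.1535] corners [[0.3310000002384186, -0.25999999046325684], [0.44200000166893005, -0.36500000953674316], [0.5820000171661377, -0.21699999272823334], [0.47099998593330383, -0.1120000034570694]] z 0.0374
top h2 326 [ 0.495  -0.1973] [0.0188 0.1529] corners [[0.43299999833106995, -0.15199999511241913], [0.5440000295639038, -0.2569999992847442
[... 640 characters left out ...]
56] corners [[0.4350000023841858, -0.14900000393390656], [0.5479999780654907, -0.25600001215934753], [0.5609999895095825, -0.24199999868869781], [0.4480000138282776, -0.13500000536441803]] z 0.0926
scene trayall 2432 [ 0.4608 -0.2352] [0.202  0.1565] corners [[0.33500000834465027, -0.2540000081062317], [0.4480000138282776, -0.3619999885559082], [0.5870000123977661, -0.2160000056028366], [0.4740000069141388, -0.1080000028014183]] z 0.0377
scene h2 374 [ 0.4984 -0.1952] [0.0203 0.1556] corners [[0.4350000023841858, -0.14900000393390656], [0.5479999780654907, -0.25600001215934753], [0.5619999766349792, -0.2409999966621399], [0.4490000009536743, -0.1340000033378601]] z 0.0914
0.09979027344664915
```

```bash
cat >> h.py <<'E'
from scipy.spatial.transform import Rotation as R
def goal(pos,yaw,tip=0):
    "tool z down, tool y along yaw, tipped by tip about tool x; gives tool-frame delta from now"
    s=ctrl.get_state(); c=R.from_quat(s['tcp_rot'])
    y=np.array([np.cos(yaw),np.sin(yaw),0]);z=np.array([0,0,-1.]);x=np.cross(y,z)
    g=R.from_matrix(np.stack([x,y,z],1))*R.from_rotvec([tip,0,0])
    print('t',round(s['time'],2),'now',np.round(s['eef_pos'],4),'q',np.round(s['qpos'],3),'F',np.round(s['contact_force'],1))
    print('delta',np.round(c.inv().apply(np.array(pos)-s['eef_pos']),4),np.round((c.inv()*g).as_rotvec(),3))
E
python3 -c "
from h import *
goal([.496,-.1965,.2],.813)"
```

```text
t 1.0 now [ 0.2733 -0.6172  0.2313] q [-1.304  0.286  1.577 -0.     1.279 -0.15 ] F [ 0.1 -0.4 -0.4]
delta [ 0.374  -0.2945  0.0313] [-0.     0.    -1.967]
```

Call:
carry_out(
  deltas=[0.075, -0.059, 0, 0, 0, -0.18, 0.15, -0.118, 0, 0, 0, -0.36, 0.2, -0.157, 0, 0, 0, -0.54, 0.25, -0.196, 0, 0, 0, -0.72, 0.29, -0.23, 0, 0, 0, -0.9],
  grip=100,
)

```text
time: 1.62
eef_pos: [0.4198, -0.339, 0.2316]
tcp_rot: [0.789, 0.614, 0.0, 0.0]
contact_force: [1.2, -0.4, -0.2]
opening: 1.0
finger_force: 0.0
```

```bash
python3 -c "
from h import *
goal([.496,-.1965,.2],.813)"
```

```text
t 1.62 now [ 0.4198 -0.339   0.2316] q [-0.867 -0.014  1.91   0.     1.245 -0.619] F [ 1.2 -0.4 -0.2]
delta [0.1569 0.0388 0.0316] [ 1.000e-03  1.000e-03 -1.061e+00]
```

Call:
carry_out(
  deltas=[0.04, 0.01, 0.006, 0, 0, -0.18, 0.08, 0.02, 0.012, 0, 0, -0.36, 0.12, 0.03, 0.02, 0, 0, -0.54, 0.15, 0.038, 0.03, 0, 0, -0.72, 0.157, 0.039, 0.032, 0, 0, -0.9],
)

```text
time: 2.25
eef_pos: [0.4966, -0.1966, 0.1986]
tcp_rot: [0.442, 0.897, 0.0, -0.001]
contact_force: [0.5, 0.1, 0.9]
opening: 1.002
finger_force: 0.0
```

```bash
python3 -c "
from h import *
goal([.496,-.1965,.2],.813)"
```

```text
t 2.25 now [ 0.4966 -0.1966  0.1986] q [-0.567  0.006  1.953  0.     1.185 -1.222] F [0.5 0.1 0.9]
delta [ 0.0005 -0.0004 -0.0014] [-0.    -0.001 -0.158]
```

Call:
carry_out(
  deltas=[0, 0, 0, 0, 0, -0.158, 0, 0, 0, 0, 0, -0.158],
)

```text
time: 2.5
eef_pos: [0.4964, -0.1985, 0.1994]
tcp_rot: [0.375, 0.927, -0.0, 0.0]
contact_force: [-0.7, -0.0, 0.5]
opening: 0.995
finger_force: 0.0
```

```bash
cat >> h.py <<'E'
def wcloud(save=None):
    s=ctrl.get_state(); p,d=shot('wrist',save); m=ctrl.camera_model('wrist');K=np.array(m['intrinsics']);H=np.array(m['hand_eye'])
    v,u=np.mgrid[:d.shape[0],:d.shape[1]]
    P=np.stack([(u-K[0,2])/K[0,0]*d,(v-K[1,2])/K[1,1]*d,d],-1)
    P=P@H[:3,:3].T+H[:3,3]; W=R.from_quat(s['tcp_rot']).apply(P.reshape(-1,3))+s['eef_pos']
    W=W.reshape(P.shape); W[d==0]=np.nan; return p,W
E
python3 - <<'E'
from h import *
p,W=wcloud('w1.png'); np.savez('w1.npz',p=p,W=W)
t=np.array([.492,-.201]);c,s=np.cos(.813),np.sin(.813)
L=W.reshape(-1,3);L=L[~np.isnan(L[:,0])];
T=L.copy();T[:,0]=(L[:,0]-t[0])*c+(L[:,1]-t[1])*s;T[:,1]=-(L[:,0]-t[0])*s+(L[:,1]-t[1])*c
M=T[(abs(T[:,0])<.09)&(abs(T[:,1])<.1)]
for a,b in((.085,.11),(.06,.11),(.015,.11),(.035,.05)):
    q=M[(M[:,2]>a)&(M[:,2]<b)]
    if len(q)<20: print(a,len(q)); continue
    r=cv2.minAreaRect(q[:,:2].astype(np.float32)); print(a,len(q),r,np.percentile(q[:,2],[5,50,95]), np.percentile(q,[1,99],axis=0))
goal([.496,-.1965,.2],.813)
E
```

```text
0.085 4125 ((0.006362433545291424, -0.0006163120269775391), (0.15357190370559692, 0.019498033449053764), 89.99771881103516) [0.09401799 0.09567435 0.0967879 ] [[-0.00199551 -0.07532435  0.0914408 ]
 [ 0.0143756   0.07496453  0.09723922]]
0.06 4229 ((0.006190665997564793, -0.0006256848573684692), (0.019917983561754227, 0.15359389781951904), 0.2111065536737442) [0.09348205 0.09565393 0.09677657] [[-0.00265157 -0.07528704  0.07097503]
 [ 0.01519017  0.07505298  0.09723649]]
0.015 22462 ((-0.004961181432008743, -0.0008098110556602478), (0.15397007763385773, 0.11494540423154831), 89.970458984375) [0.0199478  0.03202608 0.09612197] [[-0.0602528  -0.07510671  0.01828789]
 [ 0.05128908  0.07457862  0.09675679]]
0.035 4799 ((-0.003454994410276413, -0.0014054030179977417), (0.1120477244257927, 0.15293461084365845), 0.054137758910655975) [0.0353955  0.03936146 0.04668425] [[-0.05603082 -0.07633538  0.03509328]
 [ 0.05214307  0.07484357  0.04799557]]
t 2.55 now [ 0.4964 -0.1987  0.1995] q [-0.571  0.005  1.951  0.     1.185 -1.372] F [ 0.3 -0.5  0.5]
delta [ 0.0018  0.0013 -0.0005] [ 0.     0.    -0.012]
```

View pics/w1.png

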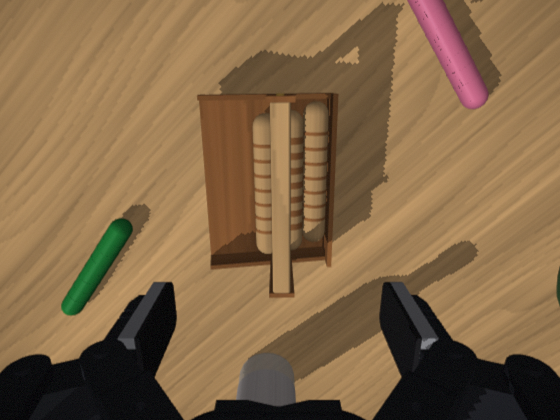

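The wrist view confirms the fit: the tray's +x wall and three wooden rollers are at columns 260–330, the handle runs along column 281 between the fingers, and the lip is at left. The fit agrees within 1 mm, so I descend.

Call:
carry_out(
  deltas=[0.002, 0.001, 0.035, 0, 0, -0.01, 0.002, 0.001, 0.075, 0, 0, -0.01, 0.002, 0.001, 0.11, 0, 0, -0.01, 0.002, 0.001, 0.132, 0, 0, -0.01, 0.002, 0.001, 0.132, 0, 0, -0.01],
)

```text
time: 3.18
eef_pos: [0.4941, -0.1959, 0.0654]
tcp_rot: [0.371, 0.929, 0.0, -0.002]
contact_force: [0.7, 0.2, -0.6]
opening: 1.001
finger_force: 0.0
```

Call:
carry_out(
  deltas=[0, 0, 0, 0, 0, 0, 0, 0, 0, 0, 0, 0, 0, 0, 0, 0, 0, 0, 0, 0, 0, 0, 0, 0, 0, 0, 0, 0, 0, 0],
  grip=0,
  grip_force=70,
)

```text
time: 3.8
eef_pos: [0.4963, -0.1965, 0.0681]
tcp_rot: [0.37, 0.929, 0.0, 0.001]
contact_force: [2.4, 1.4, 2.5]
opening: 0.149
finger_force: 69.2
```

```bash
python3 -c "
from h import *
goal([.602,.1767,.2],-.188)
print(ctrl.get_state()['opening'],ctrl.get_state()['finger_force'])"
```

```text
t 3.8 now [ 0.4963 -0.1965  0.0681] q [-5.680e-01  1.760e-01  2.037e+00  1.000e-03  9.280e-01 -1.382e+00] F [2.4 1.4 2.5]
delta [ 0.1793  0.344  -0.1318] [2.000e-03 1.000e-03 1.002e+00]
0.14947494527662422 69.24405455589294
```

Call:
carry_out(
  deltas=[0, 0, -0.004, 0, 0, 0, 0, 0, -0.012, 0, 0, 0, 0, 0, -0.024, 0, 0, 0, 0, 0, -0.039, 0, 0, 0, 0, 0, -0.055, 0, 0, 0],
)

```text
time: 4.42
eef_pos: [0.4957, -0.1967, 0.1237]
tcp_rot: [0.369, 0.929, -0.0, 0.0]
contact_force: [-0.5, 0.4, -5.5]
opening: 0.15
finger_force: 68.2
```

Call:
carry_out(
  deltas=[0, 0, -0.018, 0, 0, 0, 0, 0, -0.037, 0, 0, 0, 0, 0, -0.055, 0, 0, 0, 0, 0, -0.07, 0, 0, 0, 0, 0, -0.082, 0, 0, 0],
)

```text
time: 5.05
eef_pos: [0.4956, -0.1966, 0.2054]
tcp_rot: [0.369, 0.929, -0.0, 0.0]
contact_force: [0.7, -0.6, -4.9]
opening: 0.154
finger_force: 68.2
```

Call:
carry_out(
  deltas=[0, 0, -0.008, 0, 0, 0, 0, 0, -0.013, 0, 0, 0, 0, 0, -0.015, 0, 0, 0, 0, 0, -0.015, 0, 0, 0],
)

```text
time: 5.55
eef_pos: [0.4954, -0.1965, 0.219]
tcp_rot: [0.369, 0.929, 0.0, -0.0]
contact_force: [-0.1, -0.1, -5.4]
opening: 0.154
finger_force: 68.2
```

```bash
python3 - <<'E'
from h import *
s=ctrl.get_state(); print(s['wrist_torque'],s['opening'])
goal([.62,.173,.22],-.188)
p,d=shot('scene','s2.png'); i=cv2.cvtColor(p,cv2.COLOR_RGB2BGR)[130:310,100:340]; cv2.imwrite('pics/s2c.png',cv2.resize(i,None,fx=3,fy=3))
E
```

```text
[-0.02114038  0.00976895  0.01163137] 0.15350147516270515
t 5.55 now [ 0.4954 -0.1965  0.219 ] q [-0.568 -0.017  1.936  0.     1.223 -1.382] F [-0.1 -0.1 -5.4]
delta [ 0.1631  0.3541 -0.001 ] [-0.000e+00 -1.000e-03  1.002e+00]
```

View pics/s2c.png

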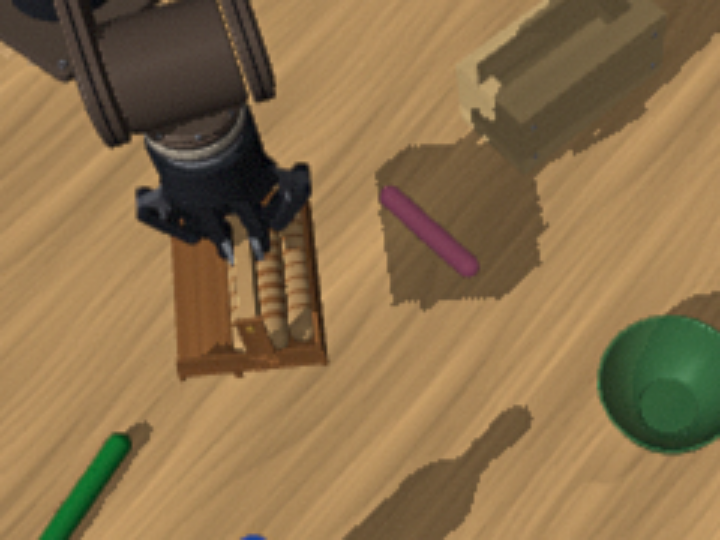

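```bash
python3 - <<'E'
import numpy as np
D=np.array([.163,.354]);T=1.002
f=[.015,.045,.085,.135,.19, .25,.31,.375,.44,.505, .57,.635,.695,.755,.81, .865,.915,.955,.985,1]
f0=0
for k in range(4):
    a=-T*f0; c,s=np.cos(a),np.sin(a); d=np.array([[c,-s],[s,c]])@D
    out=[]
    for g in f[5*k:5*k+5]: out+=[*np.round(d*(g-f0),3),0,0,0,round(T*(g-f0),3)]
    print([float(x) for x in out]); f0=f[5*k+4]
E
```

```text
[0.002, 0.005, 0.0, 0.0, 0.0, 0.015, 0.007, 0.016, 0.0, 0.0, 0.0, 0.045, 0.014, 0.03, 0.0, 0.0, 0.0, 0.085, 0.022, 0.048, 0.0, 0.0, 0.0, 0.135, 0.031, 0.067, 0.0, 0.0, 0.0, 0.19]
[0.014, 0.019, 0.0, 0.0, 0.0, 0.06, 0.027, 0.038, 0.0, 0.0, 0.0, 0.12, 0.042, 0.059, 0.0, 0.0, 0.0, 0.185, 0.057, 0.079, 0.0, 0.0, 0.0, 0.251, 0.072, 0.1, 0.0, 0.0, 0.0, 0.316]
[0.02, 0.015, 0.0, 0.0, 0.0, 0.065, 0.041, 0.03, 0.0, 0.0, 0.0, 0.13, 0.06, 0.044, 0.0, 0.0, 0.0, 0.19, 0.079, 0.058, 0.0, 0.0, 0.0, 0.251, 0.096, 0.07, 0.0, 0.0, 0.0, 0.306]
[0.02, 0.007, 0.0, 0.0, 0.0, 0.055, 0.039, 0.013, 0.0, 0.0, 0.0, 0.105, 0.054, 0.018, 0.0, 0.0, 0.0, 0.145, 0.065, 0.022, 0.0, 0.0, 0.0, 0.175, 0.07, 0.024, 0.0, 0.0, 0.0, 0.19]
```

Call:
carry_out(
  deltas=[0.002, 0.005, 0, 0, 0, 0.015, 0.007, 0.016, 0, 0, 0, 0.045, 0.014, 0.03, 0, 0, 0, 0.085, 0.022, 0.048, 0, 0, 0, 0.135, 0.031, 0.067, 0, 0, 0, 0.19],
)

```text
time: 6.22
eef_pos: [0.5191, -0.1257, 0.219]
tcp_rot: [0.457, 0.889, 0.0, -0.0]
contact_force: [0.4, -0.5, -4.5]
opening: 0.151
finger_force: 68.3
```

Call:
carry_out(
  deltas=[0.014, 0.019, 0, 0, 0, 0.06, 0.027, 0.038, 0, 0, 0, 0.12, 0.042, 0.059, 0, 0, 0, 0.185, 0.057, 0.079, 0, 0, 0, 0.251, 0.072, 0.1, 0, 0, 0, 0.316],
)

```text
time: 6.85
eef_pos: [0.5582, -0.0085, 0.2189]
tcp_rot: [0.591, 0.806, -0.0, -0.0]
contact_force: [0.5, -0.1, -5.2]
opening: 0.153
finger_force: 68.3
```

Call:
carry_out(
  deltas=[0.02, 0.015, 0, 0, 0, 0.065, 0.041, 0.03, 0, 0, 0, 0.13, 0.06, 0.044, 0, 0, 0, 0.19, 0.079, 0.058, 0, 0, 0, 0.251, 0.096, 0.07, 0, 0, 0, 0.306],
)

```text
time: 7.48
eef_pos: [0.5957, 0.1043, 0.2188]
tcp_rot: [0.707, 0.707, -0.0, -0.0]
contact_force: [0.1, 0.1, -5.2]
opening: 0.152
finger_force: 68.3
```

Call:
carry_out(
  deltas=[0.02, 0.007, 0, 0, 0, 0.055, 0.039, 0.013, 0, 0, 0, 0.105, 0.054, 0.018, 0, 0, 0, 0.145, 0.065, 0.022, 0, 0, 0, 0.175, 0.07, 0.024, 0, 0, 0, 0.19],
)

```text
time: 8.1
eef_pos: [0.6194, 0.174, 0.2187]
tcp_rot: [0.77, 0.638, -0.0, -0.0]
contact_force: [0.2, 0.5, -4.9]
opening: 0.145
finger_force: 68.3
```

```bash
python3 - <<'E'
from h import *
goal([.602,.1767,.16],-.188)
p,W=wcloud('w2.png'); np.savez('w2.npz',p=p,W=W)
t=np.array([.5135,.1935]);a=-.188;c,s=np.cos(a),np.sin(a)
for n,V in(('wrist',W),('top',cloud('top',shot('top')[1])),('scene',cloud('scene',shot('scene')[1]))):
    L=V.reshape(-1,3);L=L[~np.isnan(L[:,0])];T=L.copy()
    T[:,0]=(L[:,0]-t[0])*c+(L[:,1]-t[1])*s;T[:,1]=-(L[:,0]-t[0])*s+(L[:,1]-t[1])*c
    q=T[(abs(T[:,0])<.08)&(abs(T[:,1])<.12)&(abs(T[:,2]-.09)<.005)]
    if len(q)>20: print(n,len(q),cv2.minAreaRect(q[:,:2].astype(np.float32)),np.percentile(q[:,2],[5,50,95]))
    q=T[(abs(T[:,0])<.08)&(abs(T[:,1])<.12)&(abs(T[:,2]-.12)<.008)]
    if len(q)>20: print(' board',len(q),cv2.minAreaRect(q[:,:2].astype(np.float32)))
    q=T[(T[:,0]>.02)&(T[:,0]<.2)&(abs(T[:,1])<.12)&(T[:,2]>.145)&(T[:,2]<.21)]
    if len(q)>20: print(' tray',len(q),np.percentile(q,[1,99],axis=0))
E
```

```text
t 8.1 now [0.6194 0.174  0.2187] q [0.116 0.228 1.67  0.    1.244 0.304] F [ 0.2  0.5 -4.9]
delta [-0.0006 -0.0175  0.0587] [-0.001  0.     0.   ]
wrist 6972 ((-0.002067301422357559, -3.688037395477295e-05), (0.09516297280788422, 0.19031114876270294), 0.1182541474699974) [0.08789539 0.09076715 0.09265378]
 board 4839 ((-0.017748693004250526, 0.00042241066694259644), (0.007993900217115879, 0.18985339999198914), 0.1439051479101181)
 tray 36349 [[ 0.04182762 -0.05442397  0.16327323]
 [ 0.15378621  0.07555729  0.19791208]]
top 478 ((-0.003726515918970108, -0.06024393439292908), (0.09425296634435654, 0.07152347266674042), 0.4348224699497223) [0.08583613 0.08901986 0.09278859]
 board 44 ((-0.019852984696626663, -0.0725482627749443), (0.006006291601806879, 0.046317290514707565), 0.9404374957084656)
 tray 672 [[ 0.03895717 -0.07760925  0.1567508 ]
 [ 0.15210558  0.07089102  0.20260982]]
scene 456 ((-0.0010661259293556213, 0.0005552694201469421), (0.09797439724206924, 0.19001975655555725), 0.10180402547121048) [0.08570775 0.08906238 0.09363607]
 board 207 ((-0.01670413836836815, 0.0006186291575431824), (0.18873348832130432, 0.011133674532175064), 89.73612213134766)
 tray 1740 [[ 0.04281155 -0.076484    0.15211324]
 [ 0.15680863  0.07492557  0.1987698 ]]
```

View pics/w2.png

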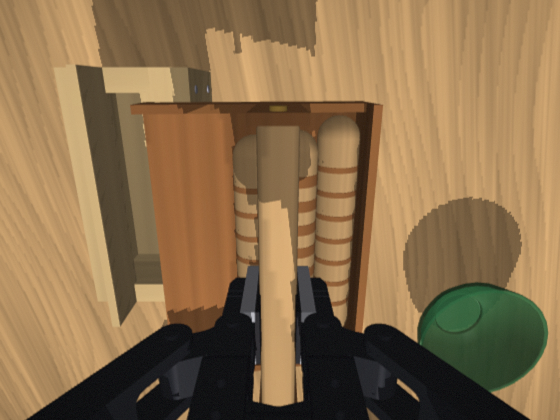

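The tray is level and parallel to the box, with the lip on the slot's +x side and all three rollers at columns 240–355. I lower it now.

Call:
carry_out(
  deltas=[0, -0.002, 0.008, 0, 0, 0, 0, -0.006, 0.02, 0, 0, 0, 0, -0.01, 0.033, 0, 0, 0, 0, -0.014, 0.046, 0, 0, 0, 0, -0.017, 0.056, 0, 0, 0],
)

```text
time: 8.88
eef_pos: [0.602, 0.1762, 0.1618]
tcp_rot: [0.77, 0.638, -0.001, -0.0]
contact_force: [0.1, 0.7, -5.8]
opening: 0.15
finger_force: 68.3
```

Call:
carry_out(
  deltas=[0, -0.001, 0.006, 0, 0, 0, 0, -0.001, 0.009, 0, 0, 0, 0, -0.001, 0.01, 0, 0, 0, 0, -0.001, 0.01, 0, 0, 0],
)

```text
time: 9.38
eef_pos: [0.6023, 0.1765, 0.1538]
tcp_rot: [0.77, 0.638, 0.0, 0.0]
contact_force: [0.1, -0.8, -5.1]
opening: 0.153
finger_force: 68.3
```

```bash
python3 - <<'E'
from h import *
goal([.601,.1769,.143],-.188)
E
```

```text
t 9.38 now [0.6023 0.1765 0.1538] q [ 0.124  0.255  1.762 -0.     1.123  0.312] F [ 0.1 -0.8 -5.1]
delta [ 0.0002 -0.0013  0.0108] [ 0.001 -0.     0.   ]
```

Call:
carry_out(
  deltas=[0, -0.001, 0.002, 0, 0, 0, 0, -0.001, 0.004, 0, 0, 0, 0, -0.001, 0.006, 0, 0, 0, 0, -0.001, 0.007, 0, 0, 0, 0, -0.001, 0.008, 0, 0, 0],
)

```text
time: 10.0
eef_pos: [0.6009, 0.1766, 0.1452]
tcp_rot: [0.77, 0.638, -0.0, -0.0]
contact_force: [-0.3, 0.7, -4.3]
opening: 0.152
finger_force: 68.3
```

Call:
carry_out(
  deltas=[0, 0, 0.0005, 0, 0, 0, 0, 0, 0.001, 0, 0, 0, 0, 0, 0.0015, 0, 0, 0, 0, 0, 0.002, 0, 0, 0],
)

```text
time: 10.5
eef_pos: [0.6009, 0.1766, 0.1433]
tcp_rot: [0.77, 0.638, 0.0, 0.0]
contact_force: [0.1, 0.6, -5.2]
opening: 0.152
finger_force: 68.3
```

Call:
carry_out(
  deltas=[0, 0, 0.0005, 0, 0, 0, 0, 0, 0.001, 0, 0, 0, 0, 0, 0.0015, 0, 0, 0],
)

```text
time: 10.88
eef_pos: [0.6013, 0.1766, 0.1429]
tcp_rot: [0.77, 0.638, 0.0, 0.0]
contact_force: [-0.6, -0.1, 0.5]
opening: 0.152
finger_force: 69.1
```

Call:
carry_out(
  deltas=[0, 0, 0.0005, 0, 0, 0, 0, 0, 0.001, 0, 0, 0, 0, 0, 0.001, 0, 0, 0],
)

```text
time: 11.25
eef_pos: [0.6017, 0.1765, 0.1425]
tcp_rot: [0.77, 0.638, 0.001, 0.001]
contact_force: [-0.8, -1.4, 4.4]
opening: 0.148
finger_force: 69.9
```

Call:
carry_out(
  deltas=[0, 0, 0, 0, 0, 0, 0, 0, 0, 0, 0, 0, 0, 0, 0, 0, 0, 0],
  grip_force=90,
)

```text
time: 11.62
eef_pos: [0.6017, 0.1766, 0.1425]
tcp_rot: [0.77, 0.638, 0.001, 0.001]
contact_force: [0.4, -0.4, 6.0]
opening: 0.146
finger_force: 89.2
```

Call:
carry_out(
  deltas=[0, 0, -0.0005, 0, 0, 0, 0, 0, -0.001, 0, 0, 0, 0, 0, -0.002, 0, 0, 0],
)

```text
time: 12.0
eef_pos: [0.6013, 0.1766, 0.1429]
tcp_rot: [0.77, 0.638, 0.001, 0.0]
contact_force: [0.9, -0.3, 1.7]
opening: 0.142
finger_force: 88.6
```

```bash
python3 - <<'E'
from h import *
goal([.601,.1769,.143],-.188)
rel=np.array([0,-.068,.053])
def seg(ths,t0,lift):
    out=[]
    for t,l in zip(ths,lift):
        # shift in level frame, then into frame tipped by t0
        sh=lambda a: rel-R.from_rotvec([a,0,0]).apply(rel)
        d=R.from_rotvec([t0,0,0]).inv().apply(sh(t)-sh(t0)+np.array([0,0,-l]))
        out+=[*np.round(d,4),round(t-t0,3),0,0]
    print([float(x) for x in out])
seg([-.06,-.16,-.28,-.40,-.5],0,[.0,.001,.001,.001,.001])
seg([-.58,-.64,-.68,-.68],-.5,[0]*4)
E
```

```text
t 12.0 now [0.6013 0.1766 0.1429] q [ 0.124  0.265  1.772 -0.     1.103  0.312] F [ 0.9 -0.3  1.7]
delta [ 0.0002 -0.0003 -0.0001] [ 0.001 -0.    -0.   ]
[0.0, -0.0033, -0.004, -0.06, 0.0, 0.0, 0.0, -0.0093, -0.0112, -0.16, 0.0, 0.0, 0.0, -0.0173, -0.0177, -0.28, 0.0, 0.0, 0.0, -0.026, -0.0233, -0.4, 0.0, 0.0, 0.0, -0.0337, -0.0271, -0.5, 0.0, 0.0]
[0.0, -0.0045, -0.0053, -0.08, 0.0, 0.0, 0.0, -0.0081, -0.009, -0.14, 0.0, 0.0, 0.0, -0.0106, -0.0113, -0.18, 0.0, 0.0, 0.0, -0.0106, -0.0113, -0.18, 0.0, 0.0]
```

Call:
carry_out(
  deltas=[0, -0.0033, -0.005, -0.06, 0, 0, 0, -0.0093, -0.012, -0.16, 0, 0, 0, -0.0173, -0.0185, -0.28, 0, 0, 0, -0.026, -0.024, -0.4, 0, 0, 0, -0.0337, -0.028, -0.5, 0, 0],
)

```text
time: 12.62
eef_pos: [0.5666, 0.1834, 0.1694]
tcp_rot: [0.746, 0.618, 0.159, 0.191]
contact_force: [0.4, -0.5, -3.7]
opening: 0.145
finger_force: 87.9
```

Call:
carry_out(
  deltas=[0, -0.0045, -0.0053, -0.08, 0, 0, 0, -0.0081, -0.009, -0.14, 0, 0, 0, -0.0106, -0.0113, -0.18, 0, 0, 0, -0.0106, -0.0113, -0.18, 0, 0, 0, -0.0106, -0.0113, -0.18, 0, 0],
)

```text
time: 13.25
eef_pos: [0.5525, 0.1856, 0.1741]
tcp_rot: [0.727, 0.601, 0.212, 0.256]
contact_force: [-1.3, 0.6, -2.9]
opening: 0.149
finger_force: 88.3
```

```bash
cat > l.py <<'E'
from h import *
import sys
goal([.601,.1769,.143],-.188)
p,W=wcloud(); b=cv2.cvtColor(p,cv2.COLOR_RGB2BGR)
s,_=shot('scene'); t,_=shot('top')
f=lambda a: cv2.cvtColor(a,cv2.COLOR_RGB2BGR)
r=np.vstack([cv2.resize(f(s)[90:240,230:430],(400,300)),cv2.resize(f(t)[170:320,140:340],(400,300))])
cv2.imwrite('pics/'+sys.argv[1],np.hstack([r,cv2.resize(b,(400,300)).repeat(1,0) if 0 else np.vstack([cv2.resize(b,(400,300)),np.zeros((300,400,3),np.uint8)])]))
E
python3 l.py tip.png
```

```text
t 13.25 now [0.5525 0.1856 0.1741] q [ 0.269 -0.085  2.198 -0.633  0.488  0.942] F [-1.3  0.6 -2.9]
delta [0.0005 0.0189 0.0551] [ 0.677  0.    -0.   ]
```

View pics/tip.png

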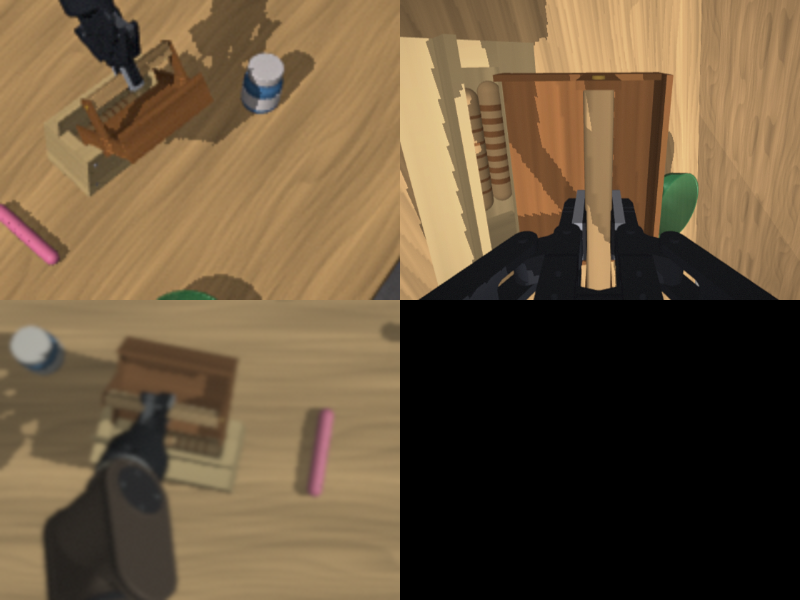

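The tray is empty (upper right). Two rollers show in the slot at about (475,140) and (492,140); the third is probably beneath. I level the tray while lifting it clear, then check.

```bash
python3 -c "
from h import *
goal([.63,.171,.23],-.188)"
```

```text
t 13.4 now [0.5528 0.1853 0.1743] q [ 0.269 -0.085  2.198 -0.634  0.488  0.943] F [-0.9 -0.5 -4. ]
delta [0.0004 0.0961 0.0058] [ 0.677  0.001 -0.   ]
```

Call:
carry_out(
  deltas=[0, 0.01, 0, 0.04, 0, 0, 0, 0.03, 0.001, 0.16, 0, 0, 0, 0.052, 0.003, 0.32, 0, 0, 0, 0.074, 0.004, 0.48, 0, 0, 0, 0.09, 0.005, 0.62, 0, 0],
)

```text
time: 14.02
eef_pos: [0.6267, 0.1715, 0.2294]
tcp_rot: [0.77, 0.637, 0.019, 0.022]
contact_force: [0.0, -0.4, -3.3]
opening: 0.146
finger_force: 88.1
```

```bash
python3 - <<'E'
from h import *
goal([.62,.03,.23],-.188)
p,W=wcloud('w3.png')
t=np.array([.5135,.1935]);a=-.188;c,s=np.cos(a),np.sin(a)
L=W.reshape(-1,3);T=L.copy()
T[:,0]=(L[:,0]-t[0])*c+(L[:,1]-t[1])*s;T[:,1]=-(L[:,0]-t[0])*s+(L[:,1]-t[1])*c
q=T[(abs(T[:,0])<.014)&(abs(T[:,1])<.07)&(T[:,2]<.085)]
print(len(q)); 
for lo in np.arange(-.016,.016,.004):
    k=q[(q[:,0]>=lo)&(q[:,0]<lo+.004)]
    if len(k): print(round(lo,3),len(k),np.round(np.percentile(k[:,2],[5,50,95]),3))
cv2.imwrite('pics/w3c.png',cv2.resize(cv2.cvtColor(p,cv2.COLOR_RGB2BGR)[40:340,0:400],(800,600)))
E
```

```text
t 14.03 now [0.6267 0.1715 0.2294] q [ 0.118  0.206  1.678 -0.018  1.203  0.311] F [ 0.  -0.4 -3.3]
delta [-0.1403  0.0199  0.0004] [ 0.057 -0.001 -0.   ]
496
-0.016 269 [0.006 0.007 0.008]
-0.012 227 [0.006 0.007 0.008]
```

View pics/w3c.png

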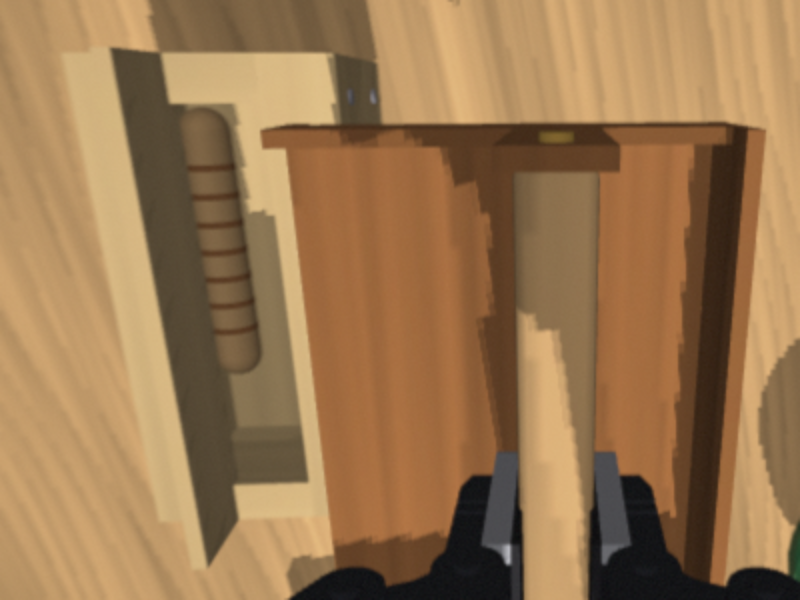

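One roller shows through the slot at (220,240). The others are likely under the lid, and I will check once the arm is clear. I put the tray back near its starting spot, which is free.

```bash
python3 -c "
from h import *
goal([.50,-.20,.23],-.188)"
```

```text
t 14.07 now [0.6306 0.1701 0.2305] q [ 0.115  0.211  1.67  -0.017  1.204  0.311] F [ 3.1 -0.8 -0.9]
delta [-0.3881 -0.0582 -0.0036] [ 0.06  -0.002 -0.002]
```

Call:
carry_out(
  deltas=[-0.015, -0.002, 0, 0.03, 0, 0, -0.05, -0.007, 0, 0.06, 0, 0, -0.09, -0.014, 0, 0.06, 0, 0, -0.13, -0.02, 0, 0.06, 0, 0, -0.17, -0.026, 0, 0.06, 0, 0],
)

```text
time: 14.7
eef_pos: [0.5655, 0.0086, 0.2254]
tcp_rot: [0.77, 0.638, -0.001, -0.0]
contact_force: [1.1, -0.2, -3.3]
opening: 0.146
finger_force: 88.5
```

Call:
carry_out(
  deltas=[-0.045, -0.006, 0, 0, 0, 0, -0.09, -0.013, 0, 0, 0, 0, -0.135, -0.02, 0, 0, 0, 0, -0.17, -0.026, 0, 0, 0, 0, -0.195, -0.03, 0, 0, 0, 0],
)

```text
time: 15.32
eef_pos: [0.4995, -0.177, 0.2256]
tcp_rot: [0.771, 0.637, -0.001, -0.001]
contact_force: [0.6, -0.9, -3.8]
opening: 0.144
finger_force: 88.5
```

```bash
python3 - <<'E'
from h import *
goal([.50,-.20,.078],-.188)
f=lambda a: cv2.cvtColor(a,cv2.COLOR_RGB2BGR)
s,d=shot('scene'); t,d2=shot('top')
print([ (n,[(np.round(r['uv']).tolist(),round(r['score'],2)) for r in ctrl.find_in(n,'roller1_mid')]) for n in('scene','top')])
cv2.imwrite('pics/chk.png',np.hstack([cv2.resize(f(s)[100:200,235:335],(400,400),interpolation=2),cv2.resize(f(t)[210:275,170:270],(400,260),interpolation=2).__class__(0) if 0 else cv2.resize(f(t)[195:295,170:270],(400,400),interpolation=2)]))
E
```

```text
t 15.32 now [ 0.4995 -0.177   0.2256] q [-5.320e-01 -2.900e-02  1.936e+00 -1.000e-03  1.236e+00 -3.430e-01] F [ 0.6 -0.9 -3.8]
delta [-0.0225  0.0051  0.1475] [-0.002  0.    -0.001]
[('scene', [([124.0, 294.0], 0.94), ([241.0, 203.0], 0.65), ([280.0, 147.0], 0.59)]), ('top', [([432.0, 275.0], 0.71), ([300.0, 247.0], 0.64)])]
```

View pics/chk.png

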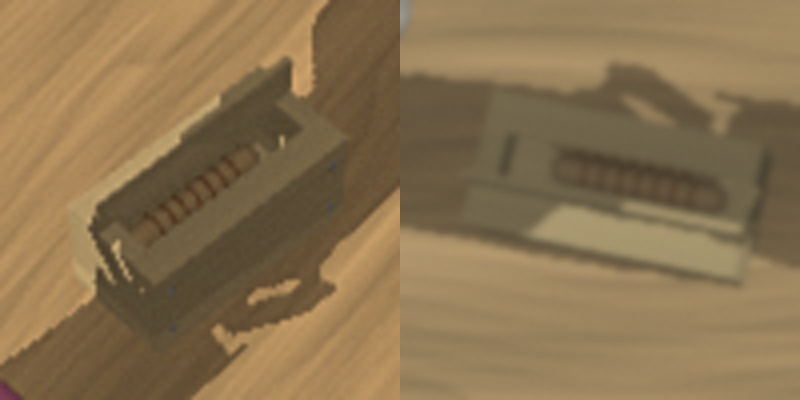

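A roller lies inside the box along the slot and none are on the table, so I set the tray down.

Call:
carry_out(
  deltas=[-0.005, 0.001, 0.01, 0, 0, 0, -0.01, 0.003, 0.04, 0, 0, 0, -0.018, 0.005, 0.075, 0, 0, 0, -0.022, 0.005, 0.11, 0, 0, 0, -0.022, 0.005, 0.135, 0, 0, 0],
)

```text
time: 16.15
eef_pos: [0.5018, -0.1974, 0.089]
tcp_rot: [0.77, 0.638, -0.001, -0.001]
contact_force: [0.8, 0.0, -4.5]
opening: 0.144
finger_force: 88.4
```

Call:
carry_out(
  deltas=[0, 0, 0.006, 0, 0, 0, 0, 0, 0.01, 0, 0, 0, 0, 0, 0.013, 0, 0, 0, 0, 0, 0.015, 0, 0, 0, 0, 0, 0.017, 0, 0, 0],
)

```text
time: 16.77
eef_pos: [0.5032, -0.1989, 0.0754]
tcp_rot: [0.77, 0.638, 0.0, 0.001]
contact_force: [0.1, 0.4, -3.0]
opening: 0.145
finger_force: 88.4
```

Call:
carry_out(
  deltas=[0, 0, 0.001, 0, 0, 0, 0, 0, 0.002, 0, 0, 0, 0, 0, 0.003, 0, 0, 0],
)

```text
time: 17.15
eef_pos: [0.5028, -0.1987, 0.0718]
tcp_rot: [0.77, 0.638, 0.0, 0.0]
contact_force: [-1.2, 0.7, -3.8]
opening: 0.143
finger_force: 88.4
```

Call:
carry_out(
  deltas=[0, 0, 0.001, 0, 0, 0, 0, 0, 0.002, 0, 0, 0, 0, 0, 0.003, 0, 0, 0, 0, 0, 0.004, 0, 0, 0],
)

```text
time: 17.65
eef_pos: [0.503, -0.1986, 0.068]
tcp_rot: [0.77, 0.638, 0.0, -0.0]
contact_force: [-0.9, 1.2, -0.2]
opening: 0.14
finger_force: 89.1
```

Touchdown: the weight is off the wrist. I open the gripper, retreat upward and aside, and verify.

Call:
carry_out(
  deltas=[0, 0, 0, 0, 0, 0, 0, 0, 0, 0, 0, 0, 0, 0, 0, 0, 0, 0, 0, 0, 0, 0, 0, 0, 0, 0, 0, 0, 0, 0],
  grip=100,
)

```text
time: 18.27
eef_pos: [0.5029, -0.1987, 0.0679]
tcp_rot: [0.77, 0.638, 0.0, 0.0]
contact_force: [0.3, 0.3, 1.0]
opening: 1.001
finger_force: 0.0
```

Call:
carry_out(
  deltas=[0, 0, -0.015, 0, 0, 0, 0, 0, -0.05, 0, 0, 0, 0, 0, -0.1, 0, 0, 0, 0, 0, -0.14, 0, 0, 0, 0, 0, -0.16, 0, 0, 0],
)

```text
time: 18.9
eef_pos: [0.5039, -0.1993, 0.2325]
tcp_rot: [0.77, 0.638, 0.001, 0.003]
contact_force: [-0.5, 0.6, -1.0]
opening: 1.003
finger_force: 0.0
```

```bash
python3 - <<'E'
from h import *
s=ctrl.get_state(); print(s['opening'],s['contact_force'])
goal([.52,.12,.26],-.188)
for n in('top','scene'):
    W=cloud(n,shot(n)[1]); L=W.reshape(-1,3);L=L[~np.isnan(L[:,0])]
    def fr(t,a):
        c,s=np.cos(a),np.sin(a);T=L.copy();T[:,0]=(L[:,0]-t[0])*c+(L[:,1]-t[1])*s;T[:,1]=-(L[:,0]-t[0])*s+(L[:,1]-t[1])*c;return T
    T=fr([.5135,.1935],-.188);q=T[(T[:,0]>-.013)&(T[:,0]<.013)&(abs(T[:,1])<.072)&(T[:,2]<.085)]
    print(n,'slot z',len(q),np.round(np.percentile(q[:,2],[2,25,50,75,98]),3))
    T=fr([.4972,-.1976],-.188);q=T[(abs(T[:,0])<.09)&(abs(T[:,1])<.1)&(T[:,2]>.015)&(T[:,2]<.11)]
    k=q[q[:,2]>.085]; print(' tray handle z',len(k),np.round(np.percentile(k[:,2],[5,50,95]),3),'ext',np.round(np.percentile(q,[1,99],axis=0),3).tolist())
E
```

```text
1.0030648497049834 [-0.50557271  0.60175418 -0.96017057]
t 18.9 now [ 0.5039 -0.1993  0.2325] q [-0.564 -0.012  1.906  0.     1.241 -0.376] F [-0.5  0.6 -1. ]
delta [ 0.3166 -0.0437 -0.0285] [0.006 0.002 0.   ]
top slot z 382 [0.001 0.017 0.024 0.026 0.03 ]
 tray handle z 107 [0.089 0.094 0.098] ext [[-0.063, -0.074, 0.015], [0.051, 0.074, 0.098]]Traceback (most recent call last):
  File "<stdin>", line 9, in <module>
    return _quantile_unchecked(
        a, q, axis, out, overwrite_input, method, keepdims, weights)
    return _ureduce(a,
                    func=_quantile_ureduce_func,
    ...<5 lines>...
                    overwrite_input=overwrite_input,
                    method=method)
    r = func(a, **kwargs)
    result = _quantile(arr,
                       quantiles=q,
    ...<2 lines>...
                       out=out,
                       weights=wgt)
    slices_having_nans = np.isnan(arr[-1, ...])
                                  ~~~^^^^^^^^^
IndexError: index -1 is out of bounds for axis 0 with size 0
```

The tray stands level and the visible roller lies on the box floor. I take one look straight down the slot to account for the other two.

Call:
carry_out(
  deltas=[0.05, -0.007, -0.01, 0, 0, 0, 0.1, -0.014, -0.02, 0, 0, 0, 0.15, -0.021, -0.028, 0, 0, 0, 0.2, -0.028, -0.028, 0, 0, 0, 0.25, -0.035, -0.028, 0, 0, 0],
)

```text
time: 19.62
eef_pos: [0.5145, 0.0551, 0.255]
tcp_rot: [0.77, 0.638, -0.0, -0.0]
contact_force: [0.6, 0.0, -0.4]
opening: 0.999
finger_force: 0.0
```

Call:
carry_out(
  deltas=[0.03, -0.004, 0, 0, 0, 0, 0.05, -0.006, 0, 0, 0, 0, 0.05, -0.006, 0, 0, 0, 0, 0.05, -0.006, 0, 0, 0, 0],
)

```text
time: 20.12
eef_pos: [0.5183, 0.1032, 0.2552]
tcp_rot: [0.77, 0.638, -0.001, -0.0]
contact_force: [0.1, -0.4, 0.8]
opening: 1.003
finger_force: 0.0
```

```bash
python3 - <<'E'
from h import *
p,W=wcloud(); print(ctrl.get_state()['eef_pos'],[(np.round(r['uv']).tolist(),round(r['score'],2)) for r in ctrl.find_in('wrist','roller1_mid')])
s,_=shot('scene')
f=lambda a: cv2.cvtColor(a,cv2.COLOR_RGB2BGR)
cv2.imwrite('pics/fin.png',np.hstack([cv2.resize(f(p),(400,300)),cv2.resize(f(s),(400,300))]))
E
```

```text
[0.51839672 0.10294137 0.25535558] [([291.0, 267.0], 0.85), ([231.0, 26.0], 0.43)]
```

View pics/fin.png

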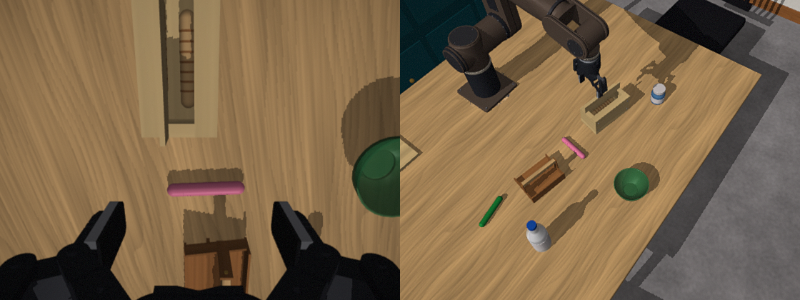

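The roller in the slot is at (186,60). The table around the box is clear, the tray stands empty and upright at (543,178) in the scene half, and the bowl, bottle and jar look unmoved. The other two rollers can only be inside the box under the lid edges, so I hand in.

```bash
python3 -c "
from plant import ctrl
print(ctrl.sign_off())"
```

```text
the job is handed in; nothing more can be done
None
```

I handed the job in at about 20 s of the 66 s allowed: the rollers were tipped into the box, the empty tray stands upright and released on the table, and the bowl, bottle and jar look unmoved in the last picture; the hand-in returned no verdict, and only one roller could be seen in the box at the end, the other two judged to be under the lid because none were on the tray or the table.

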